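# Steer the laser spot into the green ring

## Robot

A 6-joint arm with a two-finger parallel gripper is mounted at the origin on the work surface. World frame = base frame: x ahead of the robot, y to its left, z up, the work surface at z = 0. Lengths are in mm, angles in rad, forces in N, time in s.
With the tool pointing down it reaches from about 250 to 725 mm from the base axis. Payload 9.7 kg.
Tool frame: the origin (TCP) lies where the fingers leave the gripper's body, on its centre line; the fingertips stand 73 mm ahead of it and the grasp point (between the pads) lies 54 mm ahead of it; y points along the fingers, x is the direction in which the jaws open and shut, and the axes are right-handed (so a half turn about y gives the same grasp; the last joint's range is limited). The gripper opens to 85 mm and grips with 20 to 120 N. Pads are 22 mm wide; open, the fingers measure 114 mm over their backs; the gripper's body (76 mm by 85 mm) begins 54 mm behind the grasp point. The pads swing forward as they close: fully open they stand 13 mm farther back than shut.
Start: joints at [1.314, 0.087, 0.176, 1.66, 0, 1.571], TCP at [139.69, 531.962, 303.884] pointing down, gripper open.
Joint ranges: [-3.13, 3.13], [-0.85, 1.81], [-1.15, 1.24], [-2.2, 2.28], [-1.44, 1.52], [-3.14, 3.14]. Speed limits (rad/s): [2.22, 2.22, 2.57, 3.14, 3.14, 3.14].

## Interface

Orientations are given as a unit quaternion [x, y, z, w].
In Python, from cell import manip gives the robot as it stands.
- The arm moves only by the tool step_arm, never from a script. Its arguments are lists of equal length, an entry for each row: "jaw": the closure, from -1 (fully open) to 1 (shut); "slide": the shift along the tool's x, y, z in mm, a list of three; "roll": the turn about the tool's y in rad. A call has 1 to 10 rows; each row shifts and turns the commanded pose from where the row before left it, along the tool's axes as they then stand; what a row does not reach is not made up. A row lasts 1/10 s, in which the tool goes at most 50 mm and 8.59 degrees, less where a joint would pass 70% of its speed; a pose out of reach is approached as far as the arm can. A call is refused whole if a number of a shift passes 50 or a number of a turn 0.15, either way. A call with a gripper value outside its range is refused whole. The fingers move at their own pace and stop on an object; "grip_force" is the grip in N (left out, the last holds). Time passes only in rows, so rows that do not move let the fingers close. It gives the time, the measured TCP pose, the force and the opening at its end, in the units of the state.
- manip.get_state(): the state, without advancing time (a new reading comes with each control period).
- manip.grab_frame(name): name is "side" or "top" or "wrist"; returns (picture, depth): 420x560x3 uint8, blue, green, red; 420x560 float32, mm along the optical axis (not along the pixel's ray), 0 where there is no reading.
- manip.get_calibration(name): a dict with "fx", "fy", "cx", "cy" (pixels), "k1" (the pictures are not rectified: a ray, as slopes to the right and down, at radius r is drawn at 1 + k1 r^2 times it, then the intrinsics apply), "extrinsics" (4x4, takes a point from camera to world coordinates); the wrist camera has in their place "T_tool_cam" (4x4, takes a point from camera to tool coordinates, whose origin is the TCP and whose axes are the tool frame's). Camera axes: x right, y down, z forward; pixel columns grow to the right and rows downward; lengths in mm; the calibration is good to about 2 mm. A picture is of the moment at which its call begins: read the wrist's pose just before it. get_calibration takes no time and is no camera call.
- manip.close_job(): hands the job in, once; it reports no verdict.
The state is a dict: "time": time; "joints": joint angles; "qd": joint speeds; "tau": joint torques, N m; "tcp_pos": TCP position; "orientation": TCP orientation; "force": force on the tool from outside, world axes, zero at the start; "wrist_torque": the same for the moment, N m; "width": finger opening in mm.
Only numpy, scipy, OpenCV 4.12 (cv2) and the standard library are available. Lean on these libraries where they do the work, as an engineer would, in place of code of your own. Each camera call takes 0.05 s, during which the arm holds its last target.

## Task

The laser practical on the desk is out of line: its red spot has wandered off the mark. Turn the yellow and the blue knob of the mirror mount, one after the other and re-gripping as needed, until the whole red spot lies inside the green ring on the white card, then let go and take the gripper away. Leave everything else on the desk where it stands.

Things in the scene. Friction and masses are not known exactly. Their poses are not given: they have to be found in the camera images.
- mount: Fixed mirror rig; yaw varies. Black base 350 x 200 x 10 mm, x = -60 to 290 mm, with an ear to y = 197 mm at the left; origin on the desk below the mirror, x away from the robot to the card, y left, z up. On it a yoke (116 mm wide) swivels about the vertical through the origin, carrying a leaning plate with the blue knob on top and the mirror beneath, over an upright laser. Top at z = 185 mm.
- card (a point): Centre of the white card's face, 12 mm above the desk, at (0.190, 0, 0.012) in mount; 180 mm along its x by 186 mm along y. The spot and the stickers lie on it. Fixed and out of the way: a lamp (440 mm tall) at the back right of the desk, a clear two-tier tray (125 mm tall) at the back left.
- pan_grip (a point): Mid-point of the yellow knob, on the rig's left, where to grip it: at (-0.025, 0.145, 0.098) in mount, fixed, with the axes of mount. Ribbed round cylinder 24 mm across, 26 mm long (13 mm either way of this point), 12 mm clear of what it stands on, on a 9 mm screw; its axis leans 30 degrees from vertical, outward along (-0.5, 0, 0.866) in mount: up and back towards the robot.
- tilt_grip (a point): Mid-point of the blue knob on the yoke, where to grip it: at (0, 0, 0.166) in mount, on the swivel axis, so it stays put; the knob's lean and this point's axes swivel with the yoke. Ribbed round cylinder 24 mm across, 26 mm long (13 mm either way of this point), 12 mm clear of the plate; its axis leans 30 degrees from vertical, outward along (-0.5, 0, 0.866) in this point's axes.
- knob_pan (a joint): Turn of the yellow knob, rad: 0 mid-travel, positive clockwise looking at its free end, stops at -3.5 and 3.5, starts within 0.6 of 0. It stays where left and does not rise or sink. Friction torque about 0.2 N m. Each radian clockwise swivels the yoke, and with it the spot, 0.10 rad clockwise seen from above about mount's vertical through its origin (some 16 mm sideways, to the right, -y); anticlockwise the reverse.
- knob_tilt (a joint): Turn of the blue knob, rad: 0 mid-travel, positive clockwise looking at its free end, stops at -3.5 and 3.5, starts within 0.6 of 0. It stays where left and does not rise or sink. Friction torque about 0.05 N m. Each radian clockwise draws the spot 18 mm nearer to the origin of mount, straight along the card; anticlockwise sends it 18 mm farther. At 0 the spot is 164.5 mm from that origin, seen from above.
- spot (a point): Centre of the red laser spot on the white card, a flat disc of light 12 mm in diameter. Nothing can push it: only the knobs move it, at once and in proportion.
- ring (a point): Centre of the green ring on the white card: 28 mm inner, 36 mm outer diameter, flat, stuck down. An orange square outline (30 mm) and a black cross (32 mm) are stuck on the same card and are not the mark; the three may be in each other's places.
- stapler: Black plastic stapler 140 x 36 x 50 mm beside the rig's right, loose, leave alone; origin under its centre.
- tape_dispenser: Steel tape dispenser 130 x 55 x 80 mm, loose, leave alone; origin under its centre.
- pen_mug: Blue ceramic mug, 82 mm wide, 95 mm tall, with pens up to 155 mm high; loose, leave alone; origin under its centre.
- sharpener: Red plastic sharpener 26 x 18 x 13 mm left of the rig, loose, leave alone; origin under its centre.
- calculator: Grey calculator 145 x 75 x 14 mm on the left of the desk, loose, leave alone; origin under its centre.
- eraser: White eraser with blue sleeve 45 x 20 x 12 mm right of the rig, loose, leave alone; origin under its centre.

How it is judged (in metres and radians):
At the end, for the whole second after the job is handed in: The red spot rests with its centre within 8 mm of the centre of the green ring, and no loose thing on the desk has been pushed more than 20 mm or tipped over (horizontal distance between spot and ring below 0.008 m); the robot touches nothing.
It fails at once if a loose thing beside the rig or on the desk is pushed more than 20 mm from where it stood (distance of any of stapler, tape_dispenser, pen_mug, sharpener, calculator, eraser from where it was at the start of the episode above 0.02 m).
It fails at once if the mug or tape dispenser is tipped over (angle between any of pen_mug, tape_dispenser's own z axis and vertical above 0.5 rad).
It also fails if it takes over 51 s, if anything falls off the work surface, if the arm or the gripper's body presses on something with over 40 N, if the wrist force passes 120 N, or if a joint passes its speed limit or range.

## Working session

There is one attempt and no reset: what is moved stays moved. The work goes in short steps, Python scripts to look and compute and a tool call to move; the robot and the scene stay as the last step left them, time stands still between calls to the robot, and variables do not carry over. Pictures are saved under pics/ and viewed, and the job is handed in when it is done.

Besides the shell and the picture viewer there is one more tool, called after "Emit:" in YAML: its name, and indented under it one key for each argument. step_arm: Moves the arm, as the interface text tells. Its arguments: {"type":"object","properties":{"jaw":{"type":"array"},"slide":{"type":"array"},"roll":{"type":"array"},"grip_force":{"type":"number"}},"required":["jaw","slide","roll"]}

```bash
ls; mkdir -p pics
python3 - <<'E'
from cell import manip
import cv2,numpy as np
s=manip.get_state();print({k:np.round(v,3).tolist() for k,v in s.items()})
for n in("top","side","wrist"):
    c=manip.get_calibration(n);print(n,{k:np.round(v,4).tolist() for k,v in c.items()})
    p,d=manip.grab_frame(n);cv2.imwrite(f"pics/{n}0.png",p);np.save(f"pics/{n}0d.npy",d)
E
```

```text
pics
{'time': 0.0, 'joints': [1.314, 0.088, 0.175, 1.66, 0.0, 1.571], 'qd': [0.002, -0.001, -0.002, -0.0, 0.001, -0.001], 'tau': [-0.0, -52.039, 46.481, 0.016, 0.0, -0.0], 'tcp_pos': [139.633, 531.841, 303.158], 'orientation': [0.56, 0.431, -0.432, -0.56], 'force': [-0.617, 0.207, 0.337], 'wrist_torque': [-0.009, 0.074, 0.081], 'width': 85.226}
top {'fx': 531.8833, 'fy': 531.8833, 'cx': 275.691, 'cy': 212.2897, 'k1': -0.0837, 'extrinsics': [[0.0034, -0.9989, 0.0468, 513.1281], [-1.0, -0.0037, -0.0063, -9.6337], [0.0064, -0.0468, -0.9989, 1603.9259], [0.0, 0.0, 0.0, 1.0]]}
side {'fx': 445.0654, 'fy': 445.0654, 'cx': 283.5614, 'cy': 208.5646, 'k1': -0.1318, 'extrinsics': [[-0.866, -0.3599, 0.3471, 75.0623], [-0.4999, 0.6406, -0.5829, 862.1432], [-0.0126, -0.6783, -0.7347, 1238.0222], [0.0, 0.0, 0.0, 1.0]]}
wrist {'fx': 334.9848, 'fy': 334.9848, 'cx': 280.645, 'cy': 206.7224, 'k1': -0.0815, 'T_tool_cam': [[1.0, -0.0013, 0.0011, -0.164], [-0.0015, -0.2914, 0.9566, -70.0455], [-0.0009, -0.9566, -0.2914, 73.5863], [0.0, 0.0, 0.0, 1.0]]}
```

View pics/top0.png

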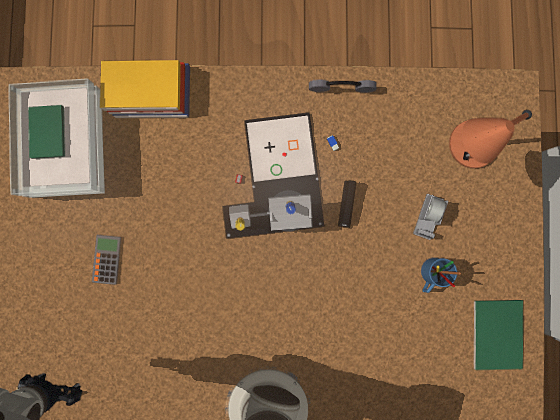

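View pics/side0.png

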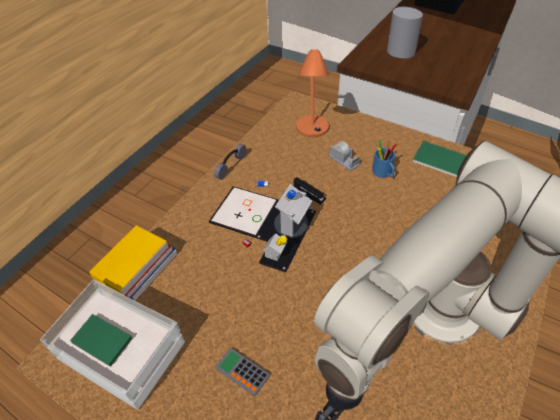

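View pics/wrist0.png

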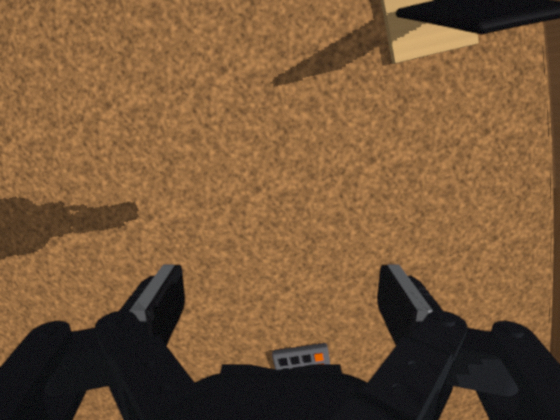

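Top view: rig in the middle (ring at about (277,170), spot (285,154), yellow knob (240,224), blue knob (291,208)). Next I measure these in the top and side views.

```bash
cat > h.py <<'E'
from cell import manip
import cv2,numpy as np
def K(c): return np.array([[c['fx'],0,c['cx']],[0,c['fy'],c['cy']],[0,0,1.]])
def ext(n,s=None):
    c=manip.get_calibration(n)
    if n!='wrist': return c,np.array(c['extrinsics'])
    from scipy.spatial.transform import Rotation as R
    T=np.eye(4);T[:3,:3]=R.from_quat(s['orientation']).as_matrix();T[:3,3]=s['tcp_pos']
    return c,T@np.array(c['T_tool_cam'])
def ray(n,uv,s=None):
    c,T=ext(n,s)
    q=cv2.undistortPoints(np.array([[uv]],float),K(c),np.array([c['k1'],0,0,0,0.]))[0,0]
    d=T[:3,:3]@np.array([q[0],q[1],1]);return T[:3,3],d/np.linalg.norm(d)
def plane(n,uv,z,s=None):
    o,d=ray(n,uv,s);return o+d*(z-o[2])/d[2]
def tri(rs):
    A=np.zeros((3,3));b=np.zeros(3)
    for o,d in rs:
        P=np.eye(3)-np.outer(d,d);A+=P;b+=P@o
    x=np.linalg.solve(A,b)
    return x,[np.linalg.norm((np.eye(3)-np.outer(d,d))@(x-o)) for o,d in rs]
HS={'red':[((0,130,90),(6,255,255)),((172,130,90),(180,255,255))],'green':[((40,90,60),(85,255,255))],
'yellow':[((24,130,80),(34,255,255))],'blue':[((105,120,50),(130,255,255))],'orange':[((8,160,180),(20,255,255))]}
def blobs(p,col,box=None,mn=4):
    h=cv2.cvtColor(p,cv2.COLOR_BGR2HSV);m=0
    for a,b in HS[col]: m=m|cv2.inRange(h,a,b)
    if box: 
        k=np.zeros_like(m);k[box[1]:box[3],box[0]:box[2]]=1;m=m*k
    n,l,st,ce=cv2.connectedComponentsWithStats(m)
    return [(st[i].tolist(),ce[i].round(2).tolist()) for i in range(1,n) if st[i][4]>=mn]
def base_quad(p,box):pass
E
python3 - <<'E'
from h import *
for n,box in(("top",(200,100,350,250)),("side",(200,170,340,280))):
    p=cv2.imread(f"pics/{n}0.png")
    for c in HS: print(n,c,blobs(p,c,box))
    x0,y0,x1,y1=box
    cv2.imwrite(f"pics/{n}0z.png",cv2.resize(p[y0:y1,x0:x1],None,fx=4,fy=4,interpolation=cv2.INTER_CUBIC))
E
```

```text
top red [([282, 153, 5, 3, 11], [284.0, 154.0]), ([235, 174, 3, 9, 13], [236.08, 178.62]), ([240, 175, 3, 8, 11], [240.73, 178.45])]
top green [([271, 164, 11, 12, 30], [276.23, 169.7])]
top yellow [([236, 223, 4, 4, 11], [237.82, 224.36]), ([238, 224, 6, 7, 13], [241.0, 227.38])]
top blue [([327, 136, 10, 11, 60], [331.55, 140.88]), ([287, 202, 8, 12, 49], [290.24, 208.71])]
top orange [([288, 140, 10, 7, 18], [293.0, 141.89]), ([289, 146, 7, 4, 10], [291.1, 148.4])]
side red [([249, 209, 2, 2, 4], [249.5, 209.5]), ([243, 240, 8, 7, 23], [246.52, 243.48])]
side green []
side yellow [([277, 235, 10, 10, 73], [281.41, 239.56])]
side blue [([257, 181, 7, 5, 32], [260.28, 182.97]), ([287, 190, 9, 9, 58], [290.84, 193.9])]
side orange []
```

View pics/top0z.png

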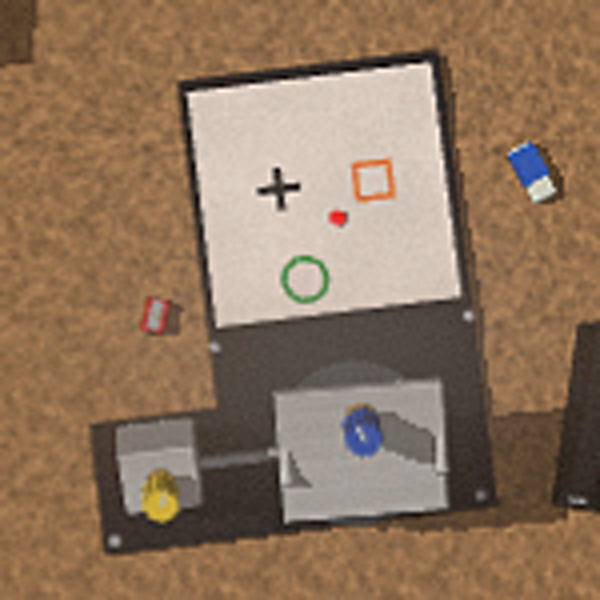

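View pics/side0z.png

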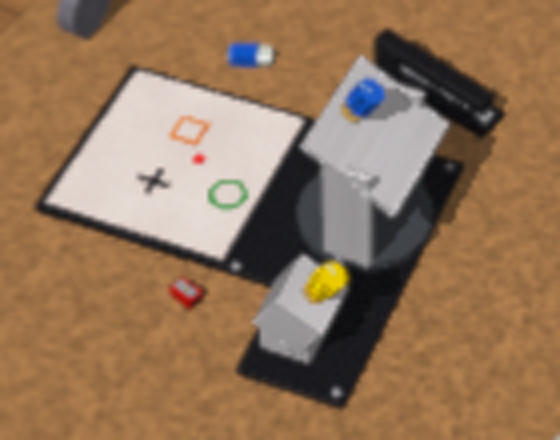

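The zooms show the card's corners clearly (full-picture px about (246.8,123.2), (308.8,115.8), (315.8,174.2), (254.2,182.0)), the ring at (276.2,169.7) and the spot at (284.4,154.2). The black cross and orange square are decoys. Next I compute the poses.

```bash
cat >> h.py <<'E'
def mountpose():
    M=np.array([[280,93],[280,-93],[100,-93],[100,93]],float)
    return M
E
python3 - <<'E'
from h import *
pt=[(246.75,123.25),(308.75,115.75),(315.75,174.25),(254.25,182)]
ps=[(200+134/4,170+70/4),(200+306/4,170+120/4),(200+226/4,170+260/4),(200+42/4,170+205/4)] # side: far corner order
W=np.array([plane('top',u,12)[:2] for u in pt]);print(W.round(1).tolist())
print('sides',np.linalg.norm(W-np.roll(W,-1,0),axis=1).round(1))
Ws=np.array([plane('side',u,12)[:2] for u in ps]);print('side',Ws.round(1).tolist())
M=mountpose()
def fit(W):
    cM=M.mean(0);cW=W.mean(0);H=(M-cM).T@(W-cW)
    th=np.arctan2(H[0,1]-H[1,0],H[0,0]+H[1,1]);R=np.array([[np.cos(th),-np.sin(th)],[np.sin(th),np.cos(th)]])
    t=cW-R@cM;return th,R,t,(W-(M@R.T+t)).round(1)
th,R,t,e=fit(W);print('yaw',th,'t',t,e.tolist())
WS=Ws[[3,0,1,2]];ths,Rs,ts,es=fit(WS);print('side fit yaw',ths,ts,es.tolist())
for n,ut,us in(('ring',(276.23,169.7),(200+228/4,170+194/4)),('spot',(284.4,154.2),(249.6,209.7))):
    w=plane('top',ut,12);ws=plane('side',us,12);print(n,w.round(1),ws.round(1),tri([ray('top',ut),ray('side',us)]))
    for nm,T,RR,ww in(('top',t,R,w),('side',ts,Rs,ws)):
        m=RR.T@(ww[:2]-T);print('  ',nm,m.round(1),np.hypot(*m).round(1),np.arctan2(m[1],m[0]).round(4))
for n,g,ut,us in(('pan',(-25,145,98),(240.2,223.6),(281.4,239.9)),('tilt',(0,0,166),(290.6,207.8),(290.9,194.0))):
    x,r=tri([ray('top',ut),ray('side',us)]);print(n,x.round(1),np.round(r,1),'expect',(R@np.array(g[:2])+t).round(1),'mount',(R.T@(x[:2]-t)).round(1))
E
```

```text
[[857.2, 68.9], [881.2, -118.9], [702.8, -139.8], [678.6, 45.1]]
sides [189.3 179.6 186.5 180.2]
side [[882.6, -111.8], [700.1, -135.9], [674.3, 47.6], [856.8, 76.0]]
yaw 0.1267385116583441 t [591.45182549 -60.1907645 ] [[-0.3, 1.4], [0.2, -1.8], [0.4, -0.0], [-0.3, 0.4]]
side fit yaw 0.1404178459315199 [590.30030753 -57.59410382] [[2.3, 2.3], [2.0, -1.3], [-2.3, -0.2], [-2.0, -0.9]]
ring [716.  -20.8  12. ] [714.6 -19.6  12. ] (array([716.00835781, -20.96480194,   9.92007633]), [np.float64(0.29767161637093115), np.float64(0.29767161637085066)])
   top [128.5  23.3] 130.6 0.1795
   side [128.4  20.2] 130.0 0.1562
spot [763.1 -45.3  12. ] [762.4 -43.2  12. ] (array([763.73639879, -45.24679817,   9.30107843]), [np.float64(0.20006969158094617), np.float64(0.20006969158103174)])
   top [172.2  -6.9] 172.3 -0.0401
   side [172.4  -9.8] 172.7 -0.0568
pan [551.   81.2  96.5] [0.3 0.3] expect [548.3  80.5] mount [-22.3 145.4]
tilt [593.1 -58.8 165.9] [0.4 0.4] expect [591.5 -60.2] mount [1.8 1.1]
```

```bash
cat >> h.py <<'E'
from scipy.spatial.transform import Rotation as Ro
def go(tx,ty,tz,jawang=None):
    s=manip.get_state();Rm=Ro.from_quat(s['orientation']).as_matrix()
    d=np.array([tx,ty,tz])-s['tcp_pos']
    a=np.arctan2(Rm[1,0],Rm[0,0])
    print('jaw ang',round(a,4),'q6',round(s['joints'][5],3),'tool y',Rm[:,1].round(3),'z',Rm[:,2].round(3))
    # positive roll about tool y(down) lowers angle
    if jawang is not None:
        r=-((jawang-a+np.pi/2)%np.pi-np.pi/2);print('roll needed',round(r,4),'alt',round(r-np.sign(r)*np.pi,3))
    print('world d',d.round(1),'tool d now',(Rm.T@d).round(1))
E
python3 -c "
from h import *
go(549,81,270,1.70-0.5)"
```

```text
jaw ang 1.314 q6 1.571 tool y [-0.    -0.001 -1.   ] z [-0.967  0.254  0.   ]
roll needed 0.114 alt -3.028
world d [ 409.3 -450.9  -33.3] tool d now [-332.1   33.7 -510.4]
```

Emit:
step_arm:
  jaw: [-1, -1, -1, -1, -1, -1, -1, -1, -1, -1]
  slide:
    - [-24, 0, -36]
    - [-24, 0, -36]
    - [-24, 0, -36]
    - [-24, 0, -36]
    - [-24, 0, -36]
    - [-24, 0, -36]
    - [-24, 0, -36]
    - [-24, 0, -36]
    - [-24, 0, -36]
    - [-24, 0, -36]
  roll: [0, 0, 0, 0, 0, 0, 0, 0, 0, 0]
  grip_force: 60

```text
time: 1.15
tcp_pos: [427.8, 206.8, 303.8]
orientation: [-0.56, -0.432, 0.432, 0.56]
force: [0.4, 2.0, 0.5]
width: 85.5
```

```bash
python3 -c "
from h import *
go(549,81,270,1.70)"
```

```text
jaw ang 1.314 q6 0.707 tool y [ 0.  0. -1.] z [-0.967  0.254 -0.   ]
roll needed -0.386 alt 2.756
world d [ 121.2 -125.8  -33.8] tool d now [ -90.9   33.8 -149.2]
```

Emit:
step_arm:
  jaw: [-1, -1, -1, -1, -1, -1, -1, -1]
  slide:
    - [-22, 8, -37]
    - [-23, 8, -37]
    - [-23, 9, -37]
    - [-23, 9, -38]
    - [0, 0, 0]
    - [0, 0, 0]
    - [0, 0, 0]
    - [0, 0, 0]
  roll: [0, 0, 0, 0, -0.13, -0.13, -0.126, 0]

```text
time: 1.95
tcp_pos: [547.9, 82.4, 269.5]
orientation: [-0.466, -0.531, 0.532, 0.466]
force: [0.9, -0.1, -0.3]
width: 85.6
```

```bash
python3 -c "
from h import *
go(549,81,270,1.70)
s=manip.get_state();p,d=manip.grab_frame('wrist');cv2.imwrite('pics/w1.png',p)
print(s['tcp_pos'],blobs(p,'yellow',mn=30),blobs(p,'green'),blobs(p,'red'))
"
```

```text
jaw ang 1.7015 q6 0.019 tool y [-0.001 -0.    -1.   ] z [-0.991 -0.13   0.001]
roll needed 0.0015 alt -3.14
world d [ 1.1 -1.4  0.5] tool d now [-1.5 -0.5 -0.9]
[547.92116413  82.36152858 269.47881008] [([260, 191, 36, 39, 925], [278.06, 210.11])] [([175, 309, 12, 18, 54], [182.5, 318.85])] [([262, 291, 21, 26, 199], [271.33, 301.79])]
```

View pics/w1.png

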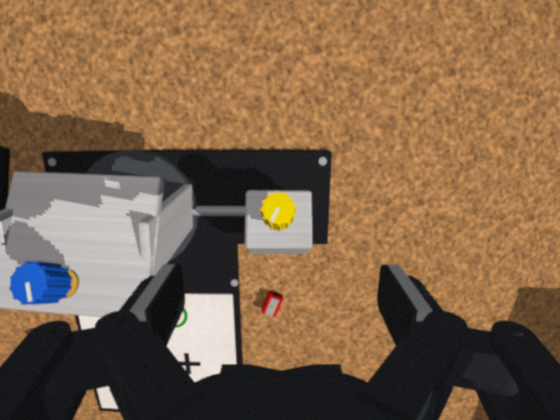

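```bash
python3 -c "
from h import *
s=manip.get_state()
x,r=tri([ray('wrist',(278.06,210.1),s),ray('top',(240.2,223.6)),ray('side',(281.4,239.9))]);print(x.round(1),np.round(r,1))
for uv,z in (((278.06,210.1),98),((271,304),10)): print(plane('wrist',uv,z,s))
# base edge (z=10)
a=plane('wrist',(45,152),10,s);b=plane('wrist',(329,152),10,s);print(a,b,'yaw',np.arctan2(b[1]-a[1],b[0]-a[0])-np.pi/2)
a=plane('wrist',(322,161),10,s);b=plane('wrist',(52,161),10,s);print('screws',a,b,np.arctan2(a[1]-b[1],a[0]-b[0])-np.pi/2)
"
```

```text
[551.1  81.   96.3] [0.3 0.4 0.4]
[550.77122219  80.72605749  98.        ]
[690.57757571  89.36426285  10.        ]
[ 546.44509999 -161.22216089   10.        ] [512.67958259 125.92857515  10.        ] yaw 0.11705061748424073
screws [522.37262179 120.48765825  10.        ] [ 555.02887743 -153.98331057   10.        ] 0.11842220594072139
```

Emit:
step_arm:
  jaw: [-1, -1, -1, -1, -1, -1, -1, -0.5, -0.2]
  slide:
    - [-2, 0, 1]
    - [0, 0, 0]
    - [0, 0, 0]
    - [0, 0, 0]
    - [0, 36, 0]
    - [0, 38, 0]
    - [0, 37, 0]
    - [0, 0, 0]
    - [0, 0, 0]
  roll: [0, 0.15, 0.15, 0.15, 0, 0, 0, 0, 0]

```text
time: 2.9
tcp_pos: [547.0, 80.4, 159.6]
orientation: [-0.574, -0.413, 0.414, 0.574]
force: [0.2, -0.4, 0.2]
width: 58.9
```

```bash
python3 -c "
from h import *
go(547,80.6,158,1.244)
s=manip.get_state();print(s['force'],s['width']);p,d=manip.grab_frame('wrist');cv2.imwrite('pics/w2.png',p)
"
```

```text
jaw ang 1.2487 q6 0.468 tool y [-0.001 -0.    -1.   ] z [-0.949  0.317  0.   ]
roll needed 0.0047 alt -3.137
world d [-0.   0.2 -1.6] tool d now [0.2 1.6 0.1]
[ 0.19908471 -0.4124804   0.24993872] 58.93335164550075
```

View pics/w2.png

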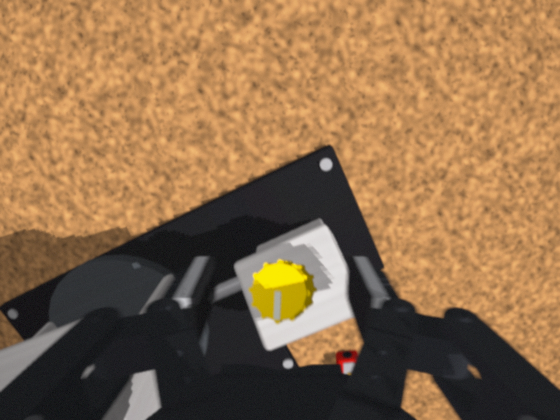

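The knob is centred between the fingers at about (282,290), and the block is clear of both tips. Closing.

Emit:
step_arm:
  jaw: [0.2, 0.6, 1, 1, 1]
  slide:
    - [0, 1, 0]
    - [0, 0, 0]
    - [0, 0, 0]
    - [0, 0, 0]
    - [0, 0, 0]
  roll: [0, 0, 0, 0, 0]
  grip_force: 60

```text
time: 3.45
tcp_pos: [548.3, 81.3, 160.5]
orientation: [0.573, 0.416, -0.412, -0.573]
force: [0.0, 3.5, 6.3]
width: 23.8
```

```bash
python3 -c "
from h import *
s=manip.get_state();print(s['force'],s['wrist_torque'],s['width']);p,d=manip.grab_frame('wrist');cv2.imwrite('pics/w3.png',p)
p,d=manip.grab_frame('top');print(blobs(p,'red',(240,110,320,185)))
"
```

```text
[5.84812094e-03 3.51532273e+00 6.33571564e+00] [ 1.26175269 -0.21934799  0.24375427] 23.778614735886634
[([282, 153, 5, 3, 11], [284.0, 154.0]), ([240, 175, 3, 8, 11], [240.73, 178.45])]
```

View pics/w3.png

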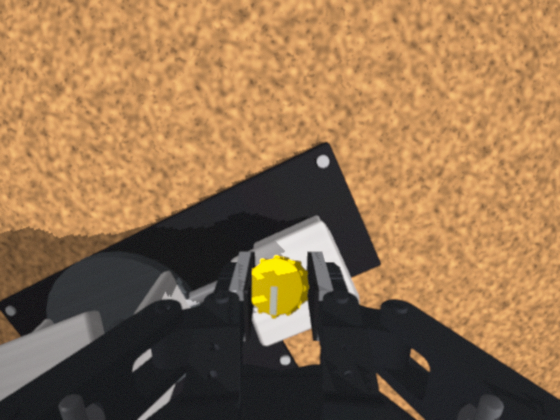

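Gripped, width 23.8 mm, small force. Now the first anticlockwise stroke.

Emit:
step_arm:
  jaw: [1, 1, 1]
  slide:
    - [0, 0, 0]
    - [0, 0, 0]
    - [0, 0, 0]
  roll: [-0.1, -0.1, -0.1]

```text
time: 3.85
tcp_pos: [549.3, 80.6, 159.6]
orientation: [0.506, 0.497, -0.494, -0.503]
force: [8.3, -2.4, -3.7]
width: 22.2
```

```bash
cat >> h.py <<'E'
TH=0.125;T0=np.array([591.5,-59.8])
def spot(name=None):
    p,d=manip.grab_frame('top')
    if name: cv2.imwrite(f'pics/{name}.png',cv2.resize(p[100:250,200:350],None,fx=4,fy=4,interpolation=cv2.INTER_CUBIC))
    R=np.array([[np.cos(TH),-np.sin(TH)],[np.sin(TH),np.cos(TH)]])
    g=p.astype(int)
    for c in('red','green'):
        # colour-weighted centroid over the card
        w=(g[...,2]-np.maximum(g[...,0],g[...,1])) if c=='red' else (g[...,1]-np.maximum(g[...,0],g[...,2]))
        w=np.clip(w-(60 if c=='red' else 15),0,None).astype(float);k=np.zeros_like(w)
        cv2.fillConvexPoly(k,np.array([(249,126),(306,119),(313,172),(257,179)]),1);
        b=blobs(p,c,(248,118,314,181))
        b=[q for q in b if k[int(q[1][1]),int(q[1][0])]]
        if not b: print(c,'none');continue
        ctr=max(b,key=lambda q:q[0][4])[1]
        yy,xx=np.mgrid[:420,:560];r=5 if c=='red' else 9
        w=w*k*(np.hypot(xx-ctr[0],yy-ctr[1])<r)
        u=((w*xx).sum()/w.sum(),(w*yy).sum()/w.sum())
        W=plane('top',u,12);m=R.T@(W[:2]-T0);print(c,np.round(u,2),W.round(1),'r',np.hypot(*m).round(1),'ang',np.arctan2(m[1],m[0]).round(4))
E
python3 -c "
from h import *
s=manip.get_state();print(s['force'],s['wrist_torque'],s['width'],s['tcp_pos']);spot('t4')
"
```

```text
[ 8.27279836 -2.44529692 -3.72761998] [-0.0083803  -2.10598081 -0.05279128] 22.244998957372985 [549.30781808  80.56231604 159.63097098]
red [282.69 154.08] [763.5 -40.1  12. ] r 173.1 ang -0.0111
green [276.   169.04] [718.  -20.1  12. ] r 132.6 ang 0.1791
```

Emit:
step_arm:
  jaw: [1, 1, 1, 1, 1, 1]
  slide:
    - [0, 0, 0]
    - [0, 0, 0]
    - [0, 0, 0]
    - [0, 0, 0]
    - [0, 0, 0]
    - [0, 0, 0]
  roll: [-0.1, -0.1, -0.1, -0.1, -0.1, -0.1]

```text
time: 4.5
tcp_pos: [548.6, 78.8, 160.6]
orientation: [-0.339, -0.621, 0.623, 0.334]
force: [-0.0, -6.8, 8.4]
width: 22.4
```

```bash
python3 -c "
from h import *
s=manip.get_state();print(s['force'],s['wrist_torque'],s['width'],s['tcp_pos']);spot('t5');go(547,80.6,158,1.244)
"
```

```text
[-0.04090543 -6.83406649  8.35118853] [-3.88580674 -1.27584221 -1.80696994] 22.419146396838737 [548.57197042  78.77351556 160.59333287]
red [280.13 154.36] [762.6 -32.4  12. ] r 173.3 ang 0.0337
green [275.99 168.99] [718.2 -20.1  12. ] r 132.7 ang 0.1788
jaw ang 2.1567 q6 -0.441 tool y [ 0.005 -0.005 -1.   ] z [-0.833 -0.553 -0.002]
roll needed 0.9127 alt -2.229
world d [-1.6  1.8 -2.6] tool d now [2.4 2.6 0.3]
```

Emit:
step_arm:
  jaw: [-0.2, -0.2, -0.2, -0.2, -0.2, -0.2, -0.2, -0.2, -0.2, -0.2]
  slide:
    - [0, 0, 0]
    - [0, 0, 0]
    - [0, 0, 0]
    - [0, 0, 0]
    - [0, 0, 0]
    - [0, 0, 0]
    - [0, 0, 0]
    - [0, 0, 0]
    - [0, 0, 0]
    - [0, 0, 0]
  roll: [0, 0, 0, 0.15, 0.15, 0.15, 0.15, 0.15, 0.15, 0]

```text
time: 5.55
tcp_pos: [547.2, 80.6, 157.9]
orientation: [-0.574, -0.413, 0.413, 0.574]
force: [0.1, -1.4, -0.9]
width: 50.9
```

```bash
python3 -c "
from h import *
s=manip.get_state();print(s['force'],s['wrist_torque'],s['width'],s['tcp_pos']);spot();go(547,80.6,158,1.244)
"
```

```text
[ 0.08572327 -1.38675354 -0.90255304] [-0.00911089  0.02310874 -0.01622799] 50.91340627483986 [547.24646255  80.57802682 157.89316617]
red [279.99 154.36] [762.6 -32.   12. ] r 173.3 ang 0.0361
green [276.05 168.99] [718.1 -20.3  12. ] r 132.7 ang 0.1776
jaw ang 1.2533 q6 0.464 tool y [-0.  0. -1.] z [-0.95   0.312  0.   ]
roll needed 0.0093 alt -3.132
world d [-0.2  0.1  0.1] tool d now [-0.  -0.1  0.2]
```

Emit:
step_arm:
  jaw: [0.4, 1, 1, 1, 1, 1, 1, 1, 1, 1]
  slide:
    - [0, 0, 0]
    - [0, 0, 0]
    - [0, 0, 0]
    - [0, 0, 0]
    - [0, 0, 0]
    - [0, 0, 0]
    - [0, 0, 0]
    - [0, 0, 0]
    - [0, 0, 0]
    - [0, 0, 0]
  roll: [0, 0, 0, 0, -0.15, -0.15, -0.15, -0.15, -0.15, -0.15]

```text
time: 6.6
tcp_pos: [548.4, 78.7, 158.4]
orientation: [-0.337, -0.622, 0.624, 0.333]
force: [4.9, -8.8, -0.0]
width: 22.0
```

Emit:
step_arm:
  jaw: [1, -0.2, -0.2, -0.2, -0.2, -0.2, -0.2, -0.2, -0.2, -0.2]
  slide:
    - [0, 0, 0]
    - [0, 0, 0]
    - [0, 0, 0]
    - [0, 0, 0]
    - [0, 0, 0]
    - [0, 0, 0]
    - [0, 0, 0]
    - [0, 0, 0]
    - [0, 0, 0]
    - [0, 0, 0]
  roll: [0, 0, 0, 0, 0.15, 0.15, 0.15, 0.15, 0.15, 0.15]

```text
time: 7.6
tcp_pos: [547.1, 80.6, 157.6]
orientation: [-0.574, -0.412, 0.412, 0.575]
force: [0.8, 0.1, -0.2]
width: 51.3
```

```bash
python3 -c "
from h import *
s=manip.get_state();print(s['force'],s['wrist_torque'],s['width'],s['tcp_pos']);spot();go(547,80.6,158,1.244)
"
```

```text
[ 0.80529442  0.10940344 -0.16651839] [-0.02943943 -0.0279382   0.03066638] 51.31320479354227 [547.11687842  80.61746195 157.63971135]
red [276.33 155.1 ] [760.3 -20.9  12. ] r 173.2 ang 0.1012
green [275.99 168.99] [718.2 -20.1  12. ] r 132.7 ang 0.1788
jaw ang 1.2355 q6 0.482 tool y [-0.  0. -1.] z [-0.944  0.329  0.   ]
roll needed -0.0085 alt 3.133
world d [-0.1 -0.   0.3] tool d now [-0.  -0.3  0.1]
```

Emit:
step_arm:
  jaw: [0.4, 1, 1, 1, 1, 1, 1, 1, 1, 1]
  slide:
    - [0, 0, 0]
    - [0, 0, 0]
    - [0, 0, 0]
    - [0, 0, 0]
    - [0, 0, 0]
    - [0, 0, 0]
    - [0, 0, 0]
    - [0, 0, 0]
    - [0, 0, 0]
    - [0, 0, 0]
  roll: [0, 0, 0, 0, -0.15, -0.15, -0.15, -0.15, -0.15, -0.15]

```text
time: 8.65
tcp_pos: [546.8, 78.2, 159.5]
orientation: [-0.335, -0.621, 0.625, 0.333]
force: [-8.9, -15.9, 15.7]
width: 22.3
```

Emit:
step_arm:
  jaw: [1, 1]
  slide:
    - [0, 0, 0]
    - [0, 0, 0]
  roll: [-0.1, 0]

```text
time: 8.85
tcp_pos: [547.1, 77.7, 159.7]
orientation: [-0.305, -0.637, 0.641, 0.302]
force: [-9.1, -14.1, 14.6]
width: 22.1
```

```bash
python3 -c "
from h import *
s=manip.get_state();print(s['force'],s['wrist_torque'],s['width'],s['tcp_pos']);spot()
"
```

```text
[ -9.12392172 -14.11044479  14.60647667] [-4.56068747  0.52526038 -1.10417817] 22.12077558024939 [547.1093874   77.7270482  159.68849481]
red [272.23 156.12] [757.1  -8.6  12. ] r 173.4 ang 0.1748
green [276.05 169.  ] [718.1 -20.3  12. ] r 132.7 ang 0.1777
```

Emit:
step_arm:
  jaw: [-0.2, -0.2, -0.2, -0.2, -0.2, -0.2, -0.2]
  slide:
    - [0, 0, 0]
    - [0, 0, 0]
    - [0, 0, 0]
    - [0, -33, 0]
    - [0, -33, 0]
    - [0, -33, 0]
    - [0, -33, 0]
  roll: [0, 0, 0, 0, 0, 0, 0]

```text
time: 9.6
tcp_pos: [547.1, 80.7, 290.9]
orientation: [0.304, 0.638, -0.638, -0.304]
force: [-0.2, -0.1, 0.9]
width: 51.2
```

```bash
python3 -c "
from h import *
s=manip.get_state();print(s['force'],s['wrist_torque'],s['width'],s['tcp_pos']);spot('t6');go(588.9,-60.5,290,2.324)
"
```

```text
[-0.23164123 -0.0781478   0.87162673] [-0.00589275  0.01398343 -0.0165792 ] 51.16313255928725 [547.07190666  80.72248402 290.9345589 ]
red [272.22 156.12] [757.1  -8.6  12. ] r 173.4 ang 0.1748
green [276.02 169.01] [718.1 -20.2  12. ] r 132.7 ang 0.1783
jaw ang 2.2518 q6 -0.535 tool y [ 0.007  0.001 -1.   ] z [-0.777 -0.63  -0.006]
roll needed -0.0722 alt 3.069
world d [  41.1 -141.3   -6.7] tool d now [-135.7    6.8   57.1]
```

View pics/t6.png

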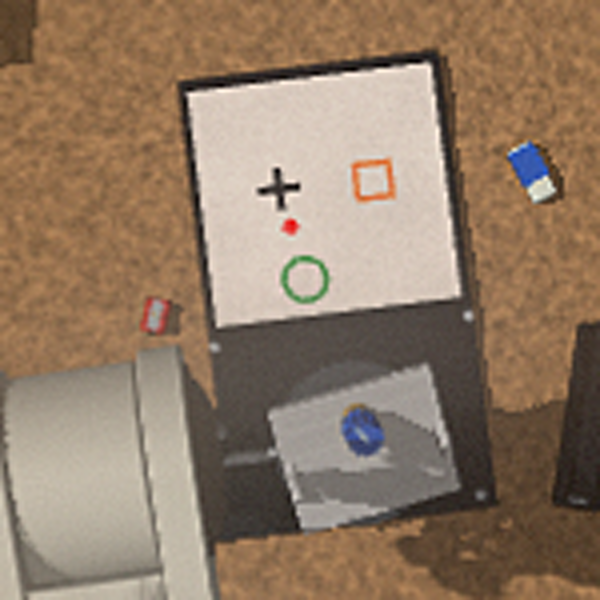

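Spot now lies on the line from the mirror axis through the ring (angles 0.175 against 0.178 rad). On to the blue knob.

Emit:
step_arm:
  jaw: [-0.2, -0.2, -0.2, -0.2, -0.2, -0.2]
  slide:
    - [-34, 0, 14]
    - [-34, 0, 14]
    - [-34, 0, 14]
    - [-34, 0, 15]
    - [0, 0, 0]
    - [0, 0, 0]
  roll: [0, 0, 0, 0, -0.072, 0]

```text
time: 10.25
tcp_pos: [588.5, -62.0, 289.1]
orientation: [-0.281, -0.649, 0.649, 0.282]
force: [-0.5, 0.1, 0.4]
width: 51.5
```

```bash
python3 -c "
from h import *
s=manip.get_state();p,d=manip.grab_frame('wrist');cv2.imwrite('pics/w7.png',p)
b=blobs(p,'blue',mn=60);print(b)
for q in b: print(plane('wrist',q[1],166,s).round(1))
go(588.9,-60.5,226,2.324)
"
```

```text
[([255, 217, 47, 44, 1353], [277.71, 238.43]), ([62, 228, 23, 25, 445], [72.98, 240.15])]
[594.1 -59.8 166. ]
[ 685.5 -155.   166. ]
jaw ang 2.3212 q6 -0.854 tool y [-0.001  0.    -1.   ] z [-0.731 -0.682  0.   ]
roll needed -0.0028 alt 3.139
world d [  0.6   0.8 -63.3] tool d now [ 0.1 63.3 -0.9]
```

View pics/w7.png

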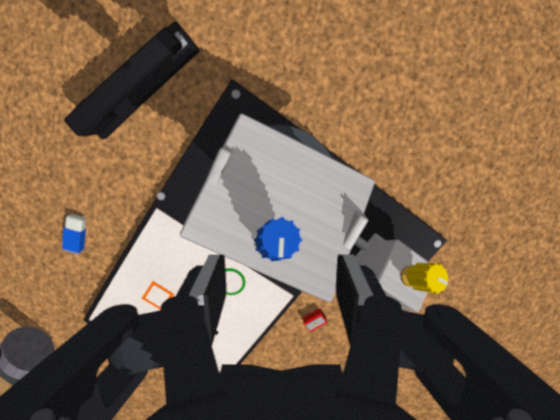

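Emit:
step_arm:
  jaw: [-0.2, -0.2, -0.2, 0.4, 1, 1, 1]
  slide:
    - [0, 31, -2]
    - [0, 32, 0]
    - [0, 0, 0]
    - [0, 0, 0]
    - [0, 0, 0]
    - [0, 0, 0]
    - [0, 0, 0]
  roll: [0, 0, 0, 0, 0, 0, 0]
  grip_force: 40

```text
time: 11.0
tcp_pos: [591.7, -61.3, 229.1]
orientation: [-0.285, -0.648, 0.649, 0.28]
force: [8.7, -9.6, -6.5]
width: 24.8
```

```bash
python3 -c "
from h import *
s=manip.get_state();print(s['force'],s['wrist_torque'],s['width'],s['tcp_pos']);p,d=manip.grab_frame('wrist');cv2.imwrite('pics/w8.png',p);spot()
"
```

```text
[ 8.68473875 -9.59651624 -6.54107685] [-2.16291793 -1.97648788 -0.24570373] 24.833720702457544 [591.65379049 -61.28983433 229.09525174]
red [272.16 156.02] [757.4  -8.4  12. ] r 173.7 ang 0.1754
green [273.93 166.95] [724.3 -13.9  12. ] r 140.5 ang 0.208
```

View pics/w8.png

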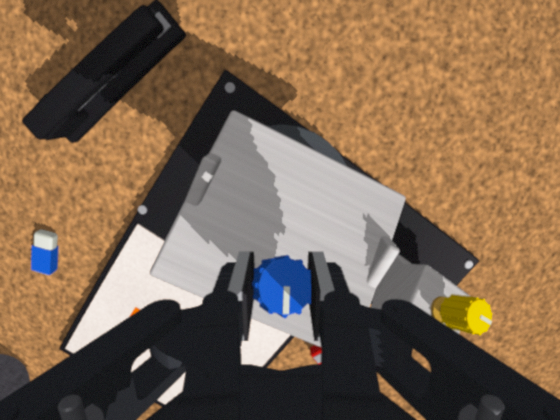

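Knob gripped squarely. The ring is now partly hidden from above, so I keep its earlier value (r 132.7). Next, a clockwise stroke.

Emit:
step_arm:
  jaw: [1, 1, 1, 1, 1, 1]
  slide:
    - [0, 0, 0]
    - [0, 0, 0]
    - [0, 0, 0]
    - [0, 0, 0]
    - [0, 0, 0]
    - [0, 0, 0]
  roll: [0.15, 0.15, 0.15, 0.15, 0.15, 0.15]

```text
time: 11.7
tcp_pos: [589.8, -59.4, 230.7]
orientation: [0.538, 0.461, -0.459, -0.537]
force: [-6.0, 3.3, 8.2]
width: 22.4
```

```bash
python3 -c "
from h import *
s=manip.get_state();print(s['force'],s['wrist_torque'],s['width'],s['tcp_pos']);spot('t9')
"
```

```text
[-5.98246411  3.34398732  8.23805755] [1.78714024 1.02967181 0.68552672] 22.38464623572652 [589.83018692 -59.38812563 230.74553165]
red [273.35 159.56] [746.7 -12.   12. ] r 162.4 ang 0.1737
green [275.33 165.95] [727.3 -18.1  12. ] r 142.1 ang 0.1731
```

Emit:
step_arm:
  jaw: [-0.2, -0.2, -0.2, -0.2, -0.2, -0.2, -0.2, -0.2, -0.2, -0.2]
  slide:
    - [0, 0, 0]
    - [0, 0, 0]
    - [0, 0, 0]
    - [0, 0, 0]
    - [0, 0, 0]
    - [0, 0, 0]
    - [0, 0, 0]
    - [0, 0, 0]
    - [0, 0, 0]
    - [0, 0, 0]
  roll: [0, 0, 0, -0.15, -0.15, -0.15, -0.15, -0.15, -0.15, 0]

```text
time: 12.75
tcp_pos: [589.9, -59.8, 227.1]
orientation: [0.281, 0.649, -0.649, -0.281]
force: [0.1, 0.1, 0.4]
width: 51.2
```

Emit:
step_arm:
  jaw: [0.4, 1, 1, 1, 1, 1, 1, 1, 1, 1]
  slide:
    - [0, 0, 0]
    - [0, 0, 0]
    - [0, 0, 0]
    - [0, 0, 0]
    - [0, 0, 0]
    - [0, 0, 0]
    - [0, 0, 0]
    - [0, 0, 0]
    - [0, 0, 0]
    - [0, 0, 0]
  roll: [0, 0, 0, 0, 0.15, 0.15, 0.15, 0.15, 0.15, 0.15]
  grip_force: 60

```text
time: 13.75
tcp_pos: [590.4, -59.1, 228.4]
orientation: [-0.538, -0.461, 0.458, 0.538]
force: [1.6, 3.3, 6.9]
width: 22.1
```

```bash
python3 -c "
from h import *
s=manip.get_state();print(s['force'],s['wrist_torque'],s['width'],s['tcp_pos']);spot('t10');go(589.5,-60.5,226,1.424)
"
```

```text
[1.58089676 3.25619717 6.88417874] [ 2.98613455 -0.33922193  1.29440404] 22.108645568774538 [590.40410137 -59.05976559 228.37260984]
red [274.52 163.56] [734.6 -15.6  12. ] r 149.8 ang 0.1747
green [273.12 167.93] [721.3 -11.4  12. ] r 138.5 ang 0.2317
jaw ang 1.4043 q6 0.066 tool y [ 0.003  0.003 -1.   ] z [-0.986  0.166 -0.003]
roll needed -0.0197 alt 3.122
world d [-0.9 -1.6 -2.4] tool d now [-1.7  2.4  0.6]
```

Emit:
step_arm:
  jaw: [-0.2, -0.2, -0.2, -0.2, -0.2, -0.2, -0.2, -0.2, -0.2, -0.2]
  slide:
    - [0, 0, 0]
    - [0, 0, 0]
    - [0, 0, 0]
    - [0, 0, 0]
    - [0, 0, 0]
    - [0, 0, 0]
    - [0, 0, 0]
    - [0, 0, 0]
    - [0, 0, 0]
    - [0, 0, 0]
  roll: [0, 0, 0, -0.15, -0.15, -0.15, -0.15, -0.15, -0.15, 0]

```text
time: 14.8
tcp_pos: [589.7, -59.8, 226.6]
orientation: [-0.281, -0.649, 0.649, 0.281]
force: [0.5, -0.1, -0.4]
width: 50.9
```

Emit:
step_arm:
  jaw: [0.4, 1, 1, 1, 1, 1, 1, 1, 1, 1]
  slide:
    - [0, 0, 0]
    - [0, 0, 0]
    - [0, 0, 0]
    - [0, 0, 0]
    - [0, 0, 0]
    - [0, 0, 0]
    - [0, 0, 0]
    - [0, 0, 0]
    - [0, 0, 0]
    - [0, 0, 0]
  roll: [0, 0, 0, 0, 0.15, 0.15, 0.15, 0.15, 0.15, 0.15]

```text
time: 15.8
tcp_pos: [590.3, -59.0, 228.2]
orientation: [-0.538, -0.461, 0.458, 0.538]
force: [0.7, 4.0, 7.7]
width: 21.9
```

Emit:
step_arm:
  jaw: [-0.2, -0.2, -0.2, -0.2, -0.2, -0.2, -0.2]
  slide:
    - [0, 0, 0]
    - [0, 0, 0]
    - [0, 0, 0]
    - [0, 0, 0]
    - [0, 0, 0]
    - [0, 0, 0]
    - [0, 0, 0]
  roll: [0, 0, 0, -0.15, -0.15, -0.15, -0.15]

```text
time: 16.5
tcp_pos: [589.7, -59.8, 226.5]
orientation: [-0.374, -0.6, 0.6, 0.374]
force: [-0.4, -0.2, -0.3]
width: 51.1
```

```bash
python3 -c "
from h import *
s=manip.get_state();print(s['force'],s['wrist_torque'],s['width'],s['tcp_pos']);spot('t11');go(589.5,-60.5,226,1.874)
"
```

```text
[-0.36959996 -0.17295124 -0.25073819] [-0.03194066 -0.00629059 -0.03271185] 51.06641471195556 [589.71125195 -59.84469593 226.54232113]
red [275.49 167.  ] [724.2 -18.6  12. ] r 138.9 ang 0.1764
green [273.95 166.87] [724.5 -13.9  12. ] r 140.7 ang 0.207
jaw ang 2.0371 q6 -0.567 tool y [-0.001  0.    -1.   ] z [-0.893 -0.45   0.   ]
roll needed 0.1631 alt -2.978
world d [-0.2 -0.6 -0.5] tool d now [-0.5  0.5  0.5]
```

View pics/t11.png

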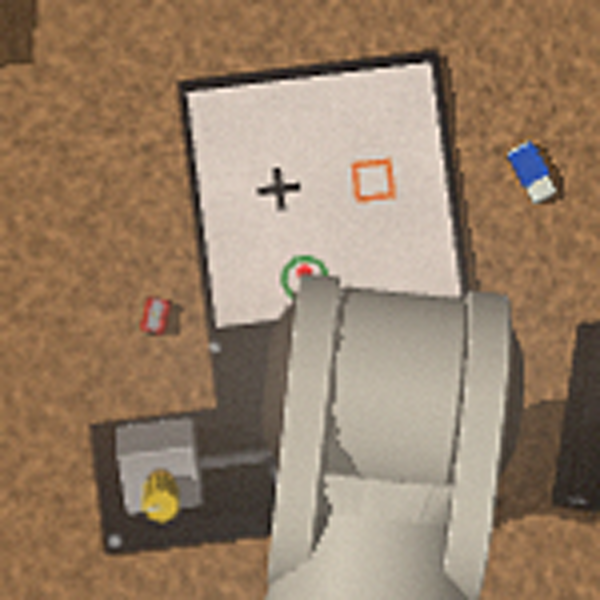

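The arm hides part of the ring and perhaps of the spot from above, so I check with the side camera.

```bash
python3 -c "
from h import *
p,d=manip.grab_frame('side');cv2.imwrite('pics/s11.png',cv2.resize(p[170:280,200:340],None,fx=4,fy=4,interpolation=cv2.INTER_CUBIC))
print(blobs(p,'red',(205,180,280,236),2),blobs(p,'green',(205,180,280,240),1))
"
```

```text
[([254, 217, 3, 2, 5], [255.2, 217.4])] [([253, 220, 1, 1, 1], [253.0, 220.0])]
```

View pics/s11.png

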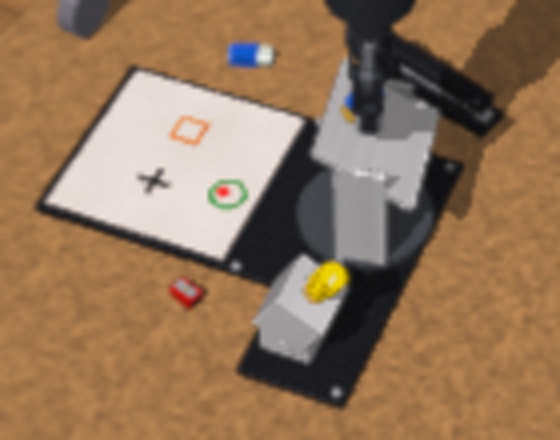

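Side view: the spot is inside the ring, about 4–5 mm too far out. One short stroke of about 0.3 rad.

Emit:
step_arm:
  jaw: [0.4, 1, 1, 1, 1, 1]
  slide:
    - [0, 0, 0]
    - [0, 0, 0]
    - [0, 0, 0]
    - [0, 0, 0]
    - [0, 0, 0]
    - [0, 0, 0]
  roll: [0, 0, 0, 0, 0.15, 0.15]

```text
time: 17.2
tcp_pos: [590.0, -60.3, 227.5]
orientation: [0.464, 0.534, -0.534, -0.463]
force: [0.3, -0.5, 3.7]
width: 22.4
```

Emit:
step_arm:
  jaw: [1, -0.2, -0.2, -0.2, -0.2, -0.2, -0.2, -0.2, -0.2]
  slide:
    - [0, 0, 0]
    - [0, 0, 0]
    - [0, 0, 0]
    - [0, 0, 0]
    - [0, -35, 0]
    - [0, -35, 0]
    - [0, -30, 0]
    - [0, 0, 35]
    - [0, 0, 45]
  roll: [0, 0, 0, 0, 0, 0, 0, 0, 0]

```text
time: 18.1
tcp_pos: [511.2, -71.7, 326.7]
orientation: [0.46, 0.537, -0.537, -0.46]
force: [-0.5, -0.4, 0.9]
width: 51.0
```

Emit:
step_arm:
  jaw: [-0.2, -0.2]
  slide:
    - [0, 0, 45]
    - [0, 0, 20]
  roll: [0, 0]

```text
time: 18.3
tcp_pos: [443.6, -81.7, 327.4]
orientation: [0.461, 0.537, -0.536, -0.46]
force: [-0.1, -1.0, 0.4]
width: 51.3
```

```bash
python3 -c "
from h import *
s=manip.get_state();print(s['force'],s['wrist_torque'],s['width'],s['tcp_pos']);spot('t12')
p,d=manip.grab_frame('side');cv2.imwrite('pics/s12.png',cv2.resize(p[170:280,200:340],None,fx=4,fy=4,interpolation=cv2.INTER_CUBIC))
p,d=manip.grab_frame('top');cv2.imwrite('pics/t12f.png',p)
"
```

```text
[-0.08076195 -1.02540019  0.40897121] [-0.04112989 -0.02874429 -0.03741405] 51.29469675974501 [443.637367   -81.7416614  327.39326262]
red [276.13 169.02] [718.1 -20.5  12. ] r 132.5 ang 0.1762
green [276. 169.] [718.1 -20.1  12. ] r 132.7 ang 0.1789
```

View pics/t12.png

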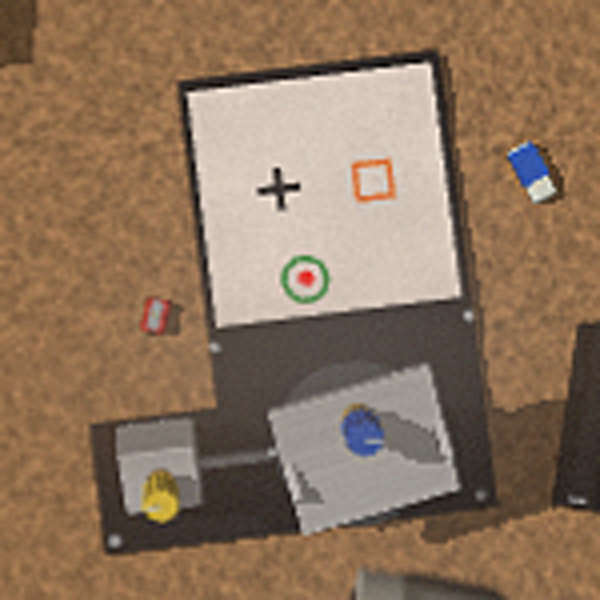

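View pics/s12.png

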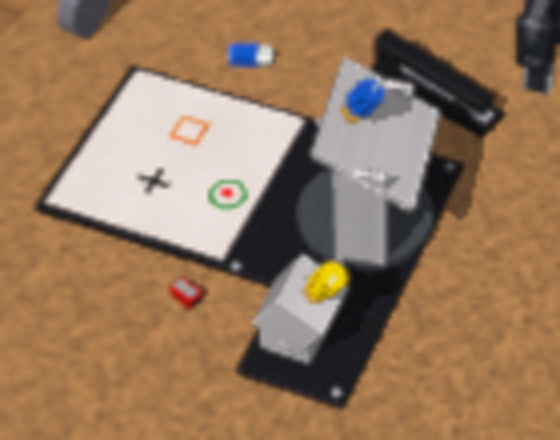

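View pics/t12f.png

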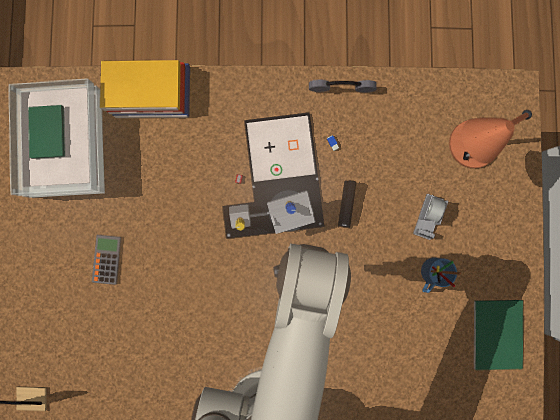

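Both views show the spot centred in the ring (about 0.4 mm off). The loose things stand where they were and the arm is clear. One still row to let the arm settle, then I hand in.

Emit:
step_arm:
  jaw: [-0.2, -0.2]
  slide:
    - [0, 0, 0]
    - [0, 0, 0]
  roll: [0, 0]

```text
time: 18.65
tcp_pos: [447.2, -81.6, 326.5]
orientation: [-0.46, -0.536, 0.537, 0.461]
force: [0.1, 0.2, -0.5]
width: 51.1
```

```bash
python3 -c "
from h import *
spot();print(manip.get_state()['force']);print(manip.close_job())"
```

```text
red [276.13 169.02] [718.1 -20.5  12. ] r 132.5 ang 0.1761
green [276.   168.98] [718.2 -20.1  12. ] r 132.8 ang 0.1787
[-0.2956332  -0.98400627 -0.08311141]
the job is handed in; nothing more can be done
None
```

The red spot now lies inside the green ring, about 0.5 mm from its centre by the top camera, and the job is handed in at about 18.7 s. I turned the yellow knob anticlockwise in three gripped strokes. I then turned the blue knob clockwise in three strokes plus a short one to finish, let go, and drew the gripper back clear of the rig.

**Last checks:** The side view also shows the spot in the middle of the ring. The tool force was back to about zero. By eye, no loose thing on the desk looked moved in the final top picture; I did not measure their positions.

**What disagreed:**
- Each stroke turned the knob less than the wrist turned: about 0.6–0.75 rad for 0.9 rad, probably slip on the leaning knobs. I set each stroke by the measured spot instead.
- The top and side cameras differed by about 2–3 mm on where the rig stands, roughly their stated accuracy.
- While the gripper was at the blue knob, the arm partly hid the ring from the top camera. I disregarded those ring readings and used the earlier one and the side view.

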